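Sweep the loose nuts into the catch fence

ROBOT

A 7-joint arm with a two-finger parallel gripper is mounted at the origin on a cart in front of the work surface, level with it; the furniture and walls round the work are solid. World frame = base frame: x ahead of the robot, y to its left, z up, the work surface at z = 0. Lengths are in m, angles in rad, forces in N, time in s.
With the tool pointing down it reaches from about 0.35 to 0.9 m from the base axis. Payload 8.1 kg.
Tool frame: the origin (TCP) lies at the very end of the fingers, on their centre line; the grasp point (between the pads) lies 19 mm behind it (grasp_offset is the distance from the TCP to the grasp point, in m); z points along the fingers, y is the line along which they close (so a half turn about z gives the same grasp; the last joint's range is limited). The gripper opens to 92 mm and grips with 3 to 60 N. Pads are 19 mm wide; open, the fingers measure 130 mm over their backs; the gripper's body (75 mm by 190 mm) begins 47 mm behind the grasp point.
Start: joints at [1.063, 0.434, 0.025, 1.573, -0.012, 1.134, -0.075], TCP at [0.246, -0.575, 0.227] pointing down, gripper open.
Joint ranges: [-2.62, 2.62], [-0.44, 2.09], [-1.27, 1.32], [0.08, 2.57], [-1.32, 4.46], [0.12, 2], [-2.74, 2.74]. Speed limits (rad/s): [2.22, 2.22, 3.01, 3.01, 3.14, 3.14, 3.14].

INTERFACE

Orientations are given as a rotation vector (axis times angle).
In Python, from cell import observe, get_image, camera_params, sign_off, silhouettes, grasp_offset gives the robot as it stands. The module is installed in compiled form; this text tells all that it offers.
- The arm moves only by the tool jog_arm, never from a script. Its argument "motion" is a list that holds one entry, the list of rows, each a list of 7 numbers: the shift along the tool's x, y, z in m, then the turn, a rotation vector about the tool's x, y, z in rad, then the closure, from -1 (fully open) to 1 (shut), so that 0 is half open. In form: [[[dx, dy, dz, wx, wy, wz, hand], ...]]. A call has 1 to 10 rows; each row is the pose to reach, as a shift and turn from the pose commanded when the call began, along the tool's axes at that moment; what a row does not reach only later rows make up. A row lasts 1/12 s, in which the tool goes at most 41.7 mm and 7.16 degrees, less where a joint would pass 70% of its speed; a pose out of reach is approached as far as the arm can. A call with a gripper value outside its range is refused whole. The fingers move at their own pace and stop on an object; "force" is the grip in N (left out, the last holds). Time passes only in rows, so rows that repeat a pose let the fingers close. It gives the time, the measured TCP pose, the force, the opening and the grip force at its end, in the units of the state.
- observe(): the state, without advancing time (a new reading comes with each control period).
- get_image(name): name is "scene" or "top"; returns the picture (480x640x3 uint8, red, green, blue); there is no depth.
- camera_params(name): a dict with "vertical_fov" (degrees; the focal length in pixels is half the picture's height over the tangent of half this angle, whatever the lens; pixels are square), "cx", "cy" (the principal point, pixels), "T" (4x4, takes a point from camera to world coordinates). Camera axes: x right, y down, z forward; pixel columns grow to the right and rows downward; lengths in m; the calibration is good to about 2 mm. A picture is of the moment at which its call begins. camera_params takes no time and is no camera call.
- sign_off(): hands the job in; it is judged then, once.
Trained networks look in the newest picture that a camera, given by its name, has taken for a name from the list of things; names that differ only in an ending like _2 or _b are one class to them, and where a whole thing is asked for, a point or a joint stands for the part that bears it (a point fixed in the world has none). Each returns a list of dicts, best first, with "p" (0 to 1); they miss things now and then, are a little off and sometimes report something else, mostly with a low value. They report only what shows in the picture. A call takes as long as a camera call. They do not tell look-alikes from the thing itself.
- silhouettes(query, camera): "mask" (480x640 bool, what is visible of it) and "pixel" ([column, row] in pixels, amid what is visible of it).
The state is a dict: "clock": time; "joints": joint angles; "dq": joint speeds; "joint_efforts": joint torques, N m; "position": TCP position; "ee_rot": TCP orientation; "force": force on the tool from outside, world axes, zero at the start; "ft_torque": the same for the moment, N m; "width": opening from 0.0 (shut) to 1.0 (fully open); "gripper_force": force on a finger pad.
Only numpy, scipy, OpenCV 4.12 (cv2) and the standard library are available. Lean on these libraries where they do the work, as an engineer would, in place of code of your own. Each camera call takes 0.05 s, during which the arm holds its last target. There are 200 camera calls.

TASK

With closed fingers, sweep the three loose steel nuts along the desk into the three-sided metal fence through its open side, until all three lie flat and wholly inside it. Slide them steadily: no nut may be picked up, taken between the fingers or flicked. Leave the relay, the white carton, the stamp and the tape roll where they are.

Things in the scene. Friction and masses are not known exactly. Their poses are not given: they have to be found in the camera images.
- nut_1: loose plain steel hexagon nut (one of three alike) lying flat on the desk: 30 mm across flats, 35 mm across corners, 16 mm high, 65 g or a little more or less. Origin: centre of its underside, z = 0 when it lies on the desk; its z axis points up. Slides on the desk when pushed from the side.
- nut_2: loose plain steel hexagon nut (one of three alike) lying flat on the desk: 30 mm across flats, 35 mm across corners, 16 mm high, 65 g or a little more or less. Origin: centre of its underside, z = 0 when it lies on the desk; its z axis points up. Slides on the desk when pushed from the side.
- nut_3: loose plain steel hexagon nut (one of three alike) lying flat on the desk: 30 mm across flats, 35 mm across corners, 16 mm high, 65 g or a little more or less. Origin: centre of its underside, z = 0 when it lies on the desk; its z axis points up. Slides on the desk when pushed from the side.
- fence_in (a point): Centre, at desk height, of the area within the catch fence: a floorless U of bare aluminium sheet, fixed to the desk. x points from the open side (x = -60 mm, full width, no sill) to the back wall (x = +60), z up; side walls at y = -75 and +75. Walls 3 mm thick, 32 mm high; behind, a 2.5 mm foot flange to x = +84. The open side looks roughly to the robot's left (+y), within 0.35 rad.
- relay: Black cube relay with pale pins on top, 28x28x38 mm. A bystander, loose and light: must stay where it is. Origin: centre of its underside; stands on the desk.
- globe_box: Small white and orange bulb carton, 50x50x47 mm. A bystander, loose and light: must stay where it is. Origin: centre of its underside; stands on the desk.
- stamp: Wooden rubber stamp with a turned knob, 27x55x78 mm. A bystander, loose and light: must stay where it is. Origin: centre of its underside; stands on the desk.
- masking_roll: Roll of masking tape lying flat, 94 mm across, 25 mm high. A bystander, loose and light: must stay where it is. Origin: centre of its underside; stands on the desk.
Not all that is in view belongs to the job. Leave any black or blue look-alike of the nut_1 alone.

How it is judged:
By the outcome, as a careful person would: the job done as asked, in the order asked, and still so for the second after the job is handed in, with the robot touching nothing.
It also fails if it takes over 72 s, if anything falls off the work surface, if the arm or the gripper's body presses on something with over 40 N, if the wrist force passes 120 N, or if a joint passes its speed limit or range.

## Working session

There is one attempt and no reset: what is moved stays moved. The work goes in short steps, Python scripts to look and compute and a tool call to move; the robot and the scene stay as the last step left them, time stands still between calls to the robot, and variables do not carry over. Pictures are saved under pics/ and viewed, at most 10 in all, crops included, and the job is handed in when it is done.

Besides the shell and the picture viewer there is one more tool, called after "Emit:" as a command line: name --argument value ..., lists and objects as JSON in quotes. jog_arm: Moves the arm, as the interface text tells. Its arguments: {"type":"object","properties":{"motion":{"type":"array"},"force":{"type":"number"}},"required":["motion"]}

```bash
mkdir -p pics; cat > h.py <<'E'
import numpy as np, cv2
from cell import *
def ray(cam,px):
    c=camera_params(cam); f=240/np.tan(np.radians(c["vertical_fov"])/2); T=np.array(c["T"])
    d=T[:3,:3]@np.array([(px[0]-c["cx"])/f,(px[1]-c["cy"])/f,1.]); return T[:3,3],d
def at(cam,px,z):
    o,d=ray(cam,px); return (o+d*(z-o[2])/d[2])
def proj(cam,P):
    c=camera_params(cam); f=240/np.tan(np.radians(c["vertical_fov"])/2); T=np.array(c["T"])
    q=T[:3,:3].T@(np.array(P)-T[:3,3]); return np.array([c["cx"]+f*q[0]/q[2],c["cy"]+f*q[1]/q[2]])
def tri(p1,p2):
    o1,d1=ray("scene",p1);o2,d2=ray("top",p2)
    A=np.stack([d1,-d2],1);s=np.linalg.lstsq(A,o2-o1,rcond=None)[0]
    a,b=o1+d1*s[0],o2+d2*s[1]; return (a+b)/2,np.linalg.norm(a-b)
def save(cam,name):
    im=get_image(cam); cv2.imwrite(f"pics/{name}.png",im[:,:,::-1]); return im
E
python3 - <<'E'
from h import *
np.set_printoptions(precision=4,suppress=True)
s=observe(); print({k:s[k] for k in("clock","position","ee_rot","force","width")})
for c in("scene","top"):
    save(c,c+"0"); print(c,camera_params(c)["T"])
    for q in("nut_1","fence_in","relay","globe_box","stamp","masking_roll"):
        try:
            for d in silhouettes(q,c): print(c,q,round(d["p"],2),np.round(d["pixel"]),d["mask"].sum(),at(c,d["pixel"],0.0 if q!="nut_1" else 0.012))
        except Exception as e: print(q,e)
E
```

```text
{'clock': 0.0, 'position': array([ 0.2459, -0.574 ,  0.226 ]), 'ee_rot': array([-3.076 , -0.6311,  0.0007]), 'force': array([-0.4826, -0.6037,  0.1159]), 'width': 1.0014209875115212}
scene [[-0.8545 -0.3734  0.3612  0.1255]
 [-0.5194  0.6283 -0.5792  0.6355]
 [-0.0107 -0.6825 -0.7308  0.8634]
 [ 0.      0.      0.      1.    ]]
scene nut_1 0.77 [267. 284.] 231 [0.5757 0.1267 0.012 ]
scene nut_1 0.71 [361. 306.] 210 [0.389  0.0768 0.012 ]
scene nut_1 0.58 [299. 228.] 193 [ 0.6051 -0.0384  0.012 ]
scene nut_1 0.57 [292. 254.] 212 [0.5764 0.0343 0.012 ]
scene nut_1 0.55 [328. 294.] 221 [0.4585 0.0835 0.012 ]
scene nut_1 0.48 [338. 229.] 184 [ 0.5291 -0.0786  0.012 ]
scene nut_1 0.33 [306. 198.] 237 [ 0.6429 -0.1269  0.012 ]
scene fence_in 0.9 [397. 177.] 753 [ 0.5002 -0.3152 -0.    ]
scene relay 0.68 [306. 200.] 235 [ 0.6486 -0.1338  0.    ]
scene globe_box 0.6 [255. 230.] 849 [0.6922 0.0085 0.    ]
scene stamp 0.61 [229. 270.] 596 [0.6702 0.1299 0.    ]
scene masking_roll 0.57 [189. 331.] 984 [0.644  0.2858 0.    ]
top [[-0.0128 -0.9808  0.1947  0.3454]
 [-0.9999  0.0109 -0.0105  0.0008]
 [ 0.0082 -0.1948 -0.9808  1.0231]
 [ 0.      0.      0.      1.    ]]
top nut_1 0.59 [282. 314.] 68 [0.3886 0.0618 0.012 ]
top nut_1 0.57 [332. 210.] 142 [ 0.6139 -0.047   0.012 ]
top nut_1 0.53 [349. 246.] 24 [ 0.5311 -0.0813  0.012 ]
top nut_1 0.43 [294. 224.] 118 [0.5832 0.0367 0.012 ]
top nut_1 0.42 [252. 226.] 117 [0.5775 0.1285 0.012 ]
top fence_in 0.89 [451. 261.] 1084 [ 0.4978 -0.3037  0.    ]
top relay 0.71 [360. 199.] 200 [ 0.6404 -0.1108  0.    ]
top relay 0.27 [198. 199.] 517 [0.6441 0.25   0.    ]
top globe_box 0.75 [297. 182.] 742 [0.6805 0.0289 0.    ]
top globe_box 0.59 [455. 266.] 1115 [ 0.4865 -0.3131  0.    ]
top stamp 0.75 [242. 193.] 430 [0.6563 0.1529 0.    ]
top masking_roll 0.64 [197. 196.] 421 [0.6502 0.2527 0.    ]
```

```bash
python3 - <<'E'
import cv2
a=cv2.imread("pics/top0.png")[150:360,170:520]; cv2.imwrite("pics/t0c.png",cv2.resize(a,(800,480),interpolation=cv2.INTER_CUBIC))
a=cv2.imread("pics/scene0.png")[110:380,130:490]; cv2.imwrite("pics/s0c.png",cv2.resize(a,(800,600),interpolation=cv2.INTER_CUBIC))
E
```

```text
(no output)
```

View pics/t0c.png

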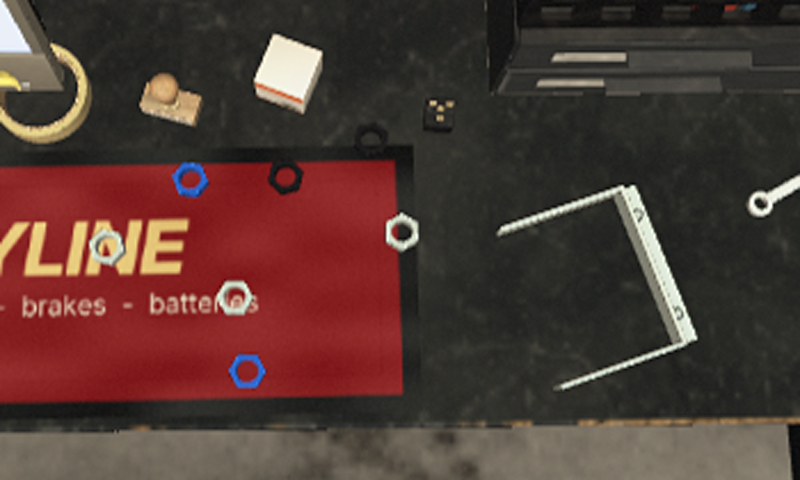

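View pics/s0c.png

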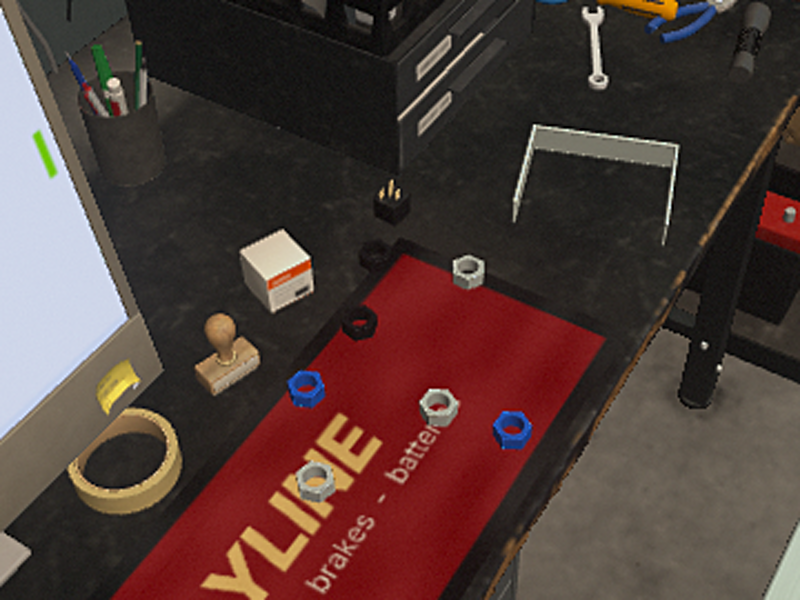

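The top crop shows three bright steel nuts at (402,232), (235,297) and (107,246), which are full-picture pixels (346,251), (273,280) and (217,258). In the scene crop they are at (468,271), (439,407) and (316,481). The blue nuts at top crop (190,179) and (247,371) and the black ones at (285,177) and (371,139) are look-alikes, so I'll leave them. The fence's open side faces left in the top view.

```bash
python3 - <<'E'
from h import *
from scipy.optimize import least_squares
np.set_printoptions(precision=4,suppress=True)
t=lambda p:np.array(p)*350/800+[170,150]
s=lambda p:np.array(p)*.45+[130,110]
for n,a,b in [("n1",(468,271),(402,232)),("n2",(439,407),(235,297)),("n3",(316,481),(107,246)),("blueA",(513,430),(247,371)),("blueB",(306,388),(190,179)),("blk1",(360,322),(285,177)),("mon",(160,372),(62,85)),("relay",(390,195),(438,105)),("knob",(221,325),(165,86))]:
    P,e=tri(s(a),t(b)); print(n,P,round(e,4),"top@8mm",at("top",t(b),.008),"scene@8mm",at("scene",s(a),.008))
# fence model: wall-top corners
L=[(-.06,.0765),(.0615,.0765),(.0615,-.0765),(-.06,-.0765)]
tp=[(500,233),(628,187),(690,340),(557,388)]  # which y? open looks +y => x axis ~ -y, y axis ~ +x
sp=[(514,220),(533,126),(678,146),(665,243)]
for k in range(4): print("raw",at("top",t(tp[k]),.032))
for k in (0,3): print("scene bottom",at("scene",s(sp[k]),0))
for k in (1,2): print("scene top",at("scene",s(sp[k]),.032))
def pt(v,l,z): c,q=np.cos(v[2]),np.sin(v[2]); return [v[0]+c*l[0]-q*l[1],v[1]+q*l[0]+c*l[1],z]
def res(v):
    r=[]
    for k in range(4):
        if k in(0,3): r+=list(proj("scene",pt(v,L[k],0))-s(sp[k])); r+=list(proj("top",pt(v,L[k],.032))-t(tp[k]))
        else: r+=list(proj("scene",pt(v,L[k],.032))-s(sp[k])); 
    return np.array(r)
f=least_squares(res,[.5,-.3,-1.5]); print(f.x,f.fun)
E
```

```text
n1 [ 0.5209 -0.0749  0.011 ] 0.0015 top@8mm [ 0.5207 -0.0754  0.008 ] scene@8mm [ 0.523  -0.0773  0.008 ]
n2 [0.4606 0.0823 0.0103] 0.0002 top@8mm [0.4608 0.0824 0.008 ] scene@8mm [0.4616 0.0808 0.008 ]
n3 [0.5099 0.2026 0.0106] 0.0004 top@8mm [0.5105 0.2032 0.008 ] scene@8mm [0.5108 0.2013 0.008 ]
blueA [0.3921 0.0709 0.0106] 0.0002 top@8mm [0.3922 0.071  0.008 ] scene@8mm [0.3931 0.0692 0.008 ]
blueB [0.574  0.1257 0.0109] 0.0006 top@8mm [0.5744 0.1259 0.008 ] scene@8mm [0.5758 0.124  0.008 ]
blk1 [0.5751 0.0353 0.0116] 0.0012 top@8mm [0.5753 0.0352 0.008 ] scene@8mm [0.5776 0.0329 0.008 ]
mon [0.6388 0.2278 0.102 ] 0.001 top@8mm [0.6692 0.2512 0.008 ] scene@8mm [0.7015 0.1774 0.008 ]
relay [ 0.6373 -0.1117  0.0291] 0.0036 top@8mm [ 0.6453 -0.1135  0.008 ] scene@8mm [ 0.6483 -0.1309  0.008 ]
knob [0.6476 0.1422 0.0703] 0.0003 top@8mm [0.6672 0.1513 0.008 ] scene@8mm [0.6888 0.1035 0.008 ]
raw [ 0.5146 -0.1643  0.032 ]
raw [ 0.5568 -0.286   0.032 ]
raw [ 0.414  -0.3331  0.032 ]
raw [ 0.3724 -0.2097  0.032 ]
scene bottom [ 0.5223 -0.1714  0.    ]
scene bottom [ 0.3747 -0.2199  0.    ]
scene top [ 0.5596 -0.2805  0.032 ]
scene top [ 0.4122 -0.3292  0.032 ]
[ 0.4649 -0.2463 -1.2463] [ 0.2004  2.291   0.2502 -1.7191  0.9245  0.4207  0.0493  0.0727 -0.5161
  1.8811  1.9793 -0.4265]
```

```bash
cat >> h.py <<'E'
from scipy.spatial.transform import Rotation as Ro
C=np.array([.4649,-.2463]); A=-1.2463
def toF(p): c,s=np.cos(A),np.sin(A); d=np.array(p)[:2]-C; return np.array([c*d[0]+s*d[1],-s*d[0]+c*d[1]])
def toW(f): c,s=np.cos(A),np.sin(A); return C+[c*f[0]-s*f[1],s*f[0]+c*f[1]]
def heading(R): return np.arctan2(R[1,0],R[0,0])
def plan(*segs):
    """segs: (x,y,z,heading,nrows) world, None keeps; prints rows in the tool frame of now"""
    s=observe(); R=Ro.from_rotvec(s["ee_rot"]).as_matrix(); h0=heading(R); p=np.array(s["position"])
    Rd=np.array([[np.cos(h0),np.sin(h0),0],[np.sin(h0),-np.cos(h0),0],[0,0,-1]])
    cur=np.r_[p,h0]; rows=[]
    for sg in segs:
        g=np.array([cur[i] if sg[i] is None else sg[i] for i in range(4)],float)
        for k in range(sg[4]):
            q=cur+(g-cur)*(k+1)/sg[4]; d=Rd.T@(q[:3]-p)
            rows.append([round(float(v),3) for v in (*d,0,0,-(q[3]-h0),1)])
        cur=g
    print("pos",p.round(4),"head",round(h0,3),"tilt",Ro.from_matrix(Rd.T@R).as_rotvec().round(3),"F",np.round(s["force"],1),"t",round(s["clock"],2)); print(str([rows]).replace(" ",""))
E
python3 - <<'E'
from h import *
plan((.43,-.22,.2,1.179,10))
E
```

```text
pos [ 0.2461 -0.5745  0.2268] head 0.405 tilt [-0. -0. -0.] F [-0.5 -1.  -0.6] t 0.7
[[[0.031,-0.025,0.003,0.0,0.0,-0.077,1.0],[0.062,-0.051,0.005,0.0,0.0,-0.155,1.0],[0.093,-0.076,0.008,0.0,0.0,-0.232,1.0],[0.123,-0.101,0.011,0.0,0.0,-0.31,1.0],[0.154,-0.127,0.013,0.0,0.0,-0.387,1.0],[0.185,-0.152,0.016,0.0,0.0,-0.465,1.0],[0.216,-0.177,0.019,0.0,0.0,-0.542,1.0],[0.247,-0.203,0.021,0.0,0.0,-0.619,1.0],[0.278,-0.228,0.024,0.0,0.0,-0.697,1.0],[0.309,-0.253,0.027,0.0,0.0,-0.774,1.0]]]
```

Emit:
jog_arm --motion '[[[0.031,-0.025,0.003,0,0,-0.077,1],[0.062,-0.051,0.005,0,0,-0.155,1],[0.093,-0.076,0.008,0,0,-0.232,1],[0.123,-0.101,0.011,0,0,-0.31,1],[0.154,-0.127,0.013,0,0,-0.387,1],[0.185,-0.152,0.016,0,0,-0.465,1],[0.216,-0.177,0.019,0,0,-0.542,1],[0.247,-0.203,0.021,0,0,-0.619,1],[0.278,-0.228,0.024,0,0,-0.697,1],[0.309,-0.253,0.027,0,0,-0.774,1]]]'

```text
clock: 1.53
position: [0.4312, -0.2186, 0.2]
ee_rot: [2.608, 1.75, 0.001]
force: [0.9, -0.1, 0.4]
width: 0.324
gripper_force: 0.0
```

```bash
python3 - <<'E'
from h import *
plan((.538,-.034,.12,1.179,6),(None,None,.04,None,3),(None,None,.035,None,1))
E
```

```text
pos [ 0.4312 -0.2186  0.2   ] head 1.182 tilt [-0.001 -0.    -0.   ] F [ 0.9 -0.1  0.4] t 1.53
[[[0.035,0.005,0.013,0.0,0.0,0.001,1.0],[0.07,0.01,0.027,0.0,0.0,0.001,1.0],[0.106,0.014,0.04,0.0,0.0,0.002,1.0],[0.141,0.019,0.053,0.0,0.0,0.002,1.0],[0.176,0.024,0.067,0.0,0.0,0.003,1.0],[0.211,0.029,0.08,0.0,0.0,0.003,1.0],[0.211,0.029,0.107,0.0,0.0,0.003,1.0],[0.211,0.029,0.133,0.0,0.0,0.003,1.0],[0.211,0.029,0.16,0.0,0.0,0.003,1.0],[0.211,0.029,0.165,0.0,0.0,0.003,1.0]]]
```

Emit:
jog_arm --motion '[[[0.035,0.005,0.013,0,0,0,1],[0.07,0.01,0.027,0,0,0,1],[0.106,0.014,0.04,0,0,0,1],[0.141,0.019,0.053,0,0,0,1],[0.176,0.024,0.067,0,0,0,1],[0.211,0.029,0.08,0,0,0,1],[0.211,0.029,0.107,0,0,0,1],[0.211,0.029,0.133,0,0,0,1],[0.211,0.029,0.16,0,0,0,1],[0.211,0.029,0.165,0,0,0,1]]]'

```text
clock: 2.37
position: [0.5356, -0.0363, 0.0311]
ee_rot: [-2.609, -1.745, 0.007]
force: [-0.6, -0.0, 0.2]
width: 0.005
gripper_force: 0.0
```

```bash
python3 - <<'E'
from h import *
plan((.538,-.034,.007,None,2))
im=save("scene","s1"); a=im[170:320,250:420,::-1]; cv2.imwrite("pics/s1c.png",cv2.resize(a,(680,600),interpolation=cv2.INTER_CUBIC))
E
```

```text
pos [ 0.5356 -0.0363  0.0311] head 1.179 tilt [ 0.005 -0.002  0.   ] F [-0.6 -0.   0.2] t 2.37
[[[0.002,0.001,0.012,0.0,0.0,-0.0,1.0],[0.003,0.001,0.024,0.0,0.0,-0.0,1.0]]]
```

View pics/s1c.png

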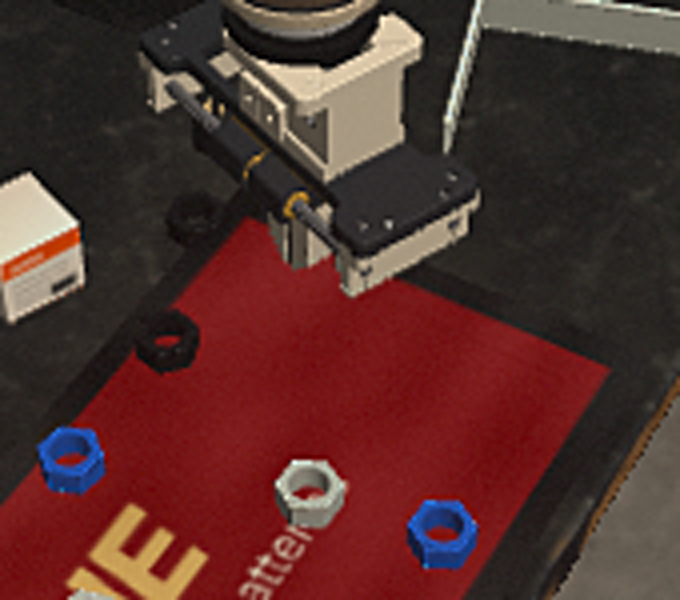

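The closed fingers are behind nut_1, at crop (310,240), and clear of the black nuts at (165,340) and (195,215). The nut itself is hidden behind the gripper. Next I go down.

Emit:
jog_arm --motion '[[[0.002,0.001,0.012,0,0,0,1],[0.002,0.001,0.022,0,0,0,1],[0.002,0.001,0.022,0,0,0,1]]]'

```text
clock: 2.67
position: [0.5396, -0.035, 0.012]
ee_rot: [-2.612, -1.746, 0.001]
force: [-0.8, 0.8, 0.8]
width: 0.001
gripper_force: 0.0
```

```bash
python3 - <<'E'
from h import *
# contact after ~.02; push 110mm along d
d=np.array([-.382,-.924]); p=np.array([.538,-.034])
q=p+d*.02; r=q+d*.09
plan((*q,.007,1.179,2),(*r,.007,1.179,8))
E
```

```text
pos [ 0.5396 -0.035   0.012 ] head 1.179 tilt [ 0. -0.  0.] F [-0.8  0.8  0.8] t 2.67
[[[-0.01,-0.001,0.002,0.0,0.0,-0.0,1.0],[-0.02,-0.002,0.005,0.0,0.0,-0.0,1.0],[-0.031,-0.002,0.005,0.0,0.0,-0.0,1.0],[-0.042,-0.002,0.005,0.0,0.0,-0.0,1.0],[-0.053,-0.002,0.005,0.0,0.0,-0.0,1.0],[-0.065,-0.002,0.005,0.0,0.0,-0.0,1.0],[-0.076,-0.002,0.005,0.0,0.0,-0.0,1.0],[-0.087,-0.002,0.005,0.0,0.0,-0.0,1.0],[-0.098,-0.002,0.005,0.0,0.0,-0.0,1.0],[-0.11,-0.002,0.005,0.0,0.0,-0.0,1.0]]]
```

Emit:
jog_arm --motion '[[[-0.008,-0.001,0.003,0,0,0,1],[-0.017,-0.002,0.006,0,0,0,1],[-0.027,-0.002,0.006,0,0,0,1],[-0.037,-0.002,0.006,0,0,0,1],[-0.047,-0.002,0.006,0,0,0,1],[-0.058,-0.002,0.006,0,0,0,1],[-0.069,-0.002,0.006,0,0,0,1],[-0.08,-0.002,0.006,0,0,0,1],[-0.09,-0.002,0.006,0,0,0,1],[-0.098,-0.002,0.006,0,0,0,1]]]'

```text
clock: 3.5
position: [0.4998, -0.1261, 0.0068]
ee_rot: [2.612, 1.745, -0.0]
force: [0.9, 1.3, 0.8]
width: 0.002
gripper_force: 0.6
```

```bash
cat >> h.py <<'E'
def nuts(cam,z=.01):
    get_image(cam)
    for d in silhouettes("nut_1",cam):
        w=at(cam,d["pixel"],z); print(cam,round(d["p"],2),np.round(d["pixel"]),d["mask"].sum(),w[:2].round(3),"F",toF(w).round(3))
E
python3 - <<'E'
from h import *
im=save("top","t2"); b=save("scene","s2"); nuts("top"); nuts("scene"); plan()
a=np.hstack([cv2.resize(im[200:320,330:480],(400,320),interpolation=cv2.INTER_CUBIC),cv2.resize(b[120:280,300:500],(400,320),interpolation=cv2.INTER_CUBIC)])
cv2.imwrite("pics/c2.png",a[:,:,::-1])
E
```

```text
top 0.69 [279. 317.] 120 [0.383 0.069] F [-0.325  0.023]
top 0.57 [329. 209.] 149 [ 0.616 -0.041] F [-0.147  0.208]
top 0.52 [292. 223.] 165 [0.584 0.041] F [-0.234  0.205]
top 0.48 [250. 236.] 77 [0.558 0.131] F [-0.328  0.208]
top 0.41 [212. 251.] 129 [0.524 0.213] F [-0.416  0.203]
scene 0.78 [293. 254.] 209 [0.577 0.031] F [-0.227  0.195]
scene 0.66 [359. 305.] 231 [0.394 0.076] F [-0.329  0.035]
scene 0.65 [267. 282.] 211 [0.58 0.12] F [-0.311  0.226]
scene 0.6 [327. 293.] 207 [0.462 0.083] F [-0.313  0.103]
scene 0.5 [268. 327.] 241 [0.515 0.208] F [-0.414  0.193]
scene 0.44 [304. 226.] 162 [ 0.6   -0.049] F [-0.144  0.191]
pos [ 0.5005 -0.1241  0.0067] head 1.179 tilt [ 0.  0. -0.] F [-0.1  0.3 -0.6] t 3.8
[[]]
```

View pics/c2.png

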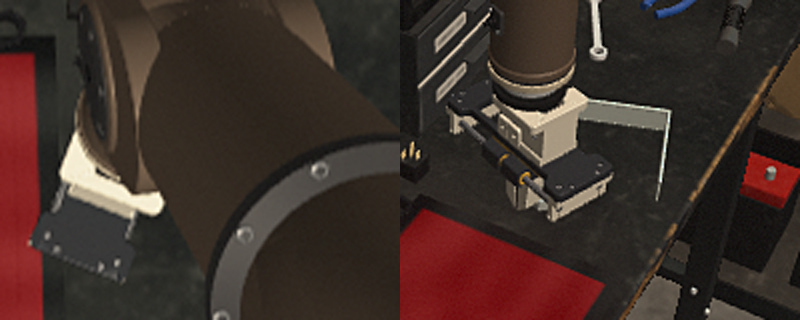

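The nut is hidden by the gripper while it's being pushed, and the fence entry is in line, so I carry on.

Emit:
jog_arm --motion '[[[-0.007,0,0,0,0,0,1],[-0.016,0,0,0,0,0,1],[-0.026,0,0,0,0,0,1],[-0.036,0,0,0,0,0,1],[-0.046,0,0,0,0,0,1],[-0.056,0,0,0,0,0,1],[-0.066,0,0,0,0,0,1],[-0.076,0,0,0,0,0,1],[-0.084,0,0,0,0,0,1],[-0.09,0,0,0,0,0,1]]]'

```text
clock: 4.63
position: [0.4653, -0.2092, 0.0067]
ee_rot: [2.612, 1.745, -0.001]
force: [0.3, 1.0, 0.2]
width: 0.006
gripper_force: 0.5
```

Emit:
jog_arm --motion '[[[-0.006,0,0,0,0,0,1],[-0.014,0,0,0,0,0,1],[-0.023,0,0,0,0,0,1],[-0.032,0,0,0,0,0,1],[-0.041,0,0,0,0,0,1],[-0.049,0,0,0,0,0,1],[-0.056,0,0,0,0,0,1],[-0.06,0,0,0,0,0,1],[-0.062,0,0,0,0,0,1],[-0.062,0,0,0,0,0,1]]]'

```text
clock: 5.47
position: [0.442, -0.2657, 0.0067]
ee_rot: [2.612, 1.745, -0.0]
force: [-0.7, -0.1, 0.1]
width: 0.002
gripper_force: 0.0
```

```bash
python3 - <<'E'
from h import *
s=observe(); print(toF(s["position"]))
# back off, lift, go behind n2 at (.461,.082)
p=s["position"]; 
plan((p[0]+.008,p[1]+.018,None,None,1),(None,None,.06,None,2),(p[0]+.008,.0,.11,1.4,7))
E
```

```text
[ 0.01106935 -0.02789595]
pos [ 0.442  -0.2657  0.0067] head 1.178 tilt [ 0. -0.  0.] F [-0.7 -0.1  0.1] t 5.47
[[[0.02,0.001,0.0,0.0,0.0,-0.0,1.0],[0.02,0.001,-0.027,0.0,0.0,-0.0,1.0],[0.02,0.001,-0.053,0.0,0.0,-0.0,1.0],[0.052,-0.013,-0.06,0.0,0.0,-0.032,1.0],[0.085,-0.027,-0.068,0.0,0.0,-0.063,1.0],[0.118,-0.04,-0.075,0.0,0.0,-0.095,1.0],[0.15,-0.054,-0.082,0.0,0.0,-0.127,1.0],[0.183,-0.067,-0.089,0.0,0.0,-0.159,1.0],[0.216,-0.081,-0.096,0.0,0.0,-0.19,1.0],[0.249,-0.094,-0.103,0.0,0.0,-0.222,1.0]]]
```

Emit:
jog_arm --motion '[[[0.02,0.001,0,0,0,0,1],[0.02,0.001,-0.027,0,0,0,1],[0.02,0.001,-0.055,0,0,0,1],[0.052,-0.013,-0.065,0,0,-0.05,1],[0.085,-0.027,-0.075,0,0,-0.1,1],[0.118,-0.04,-0.08,0,0,-0.15,1],[0.15,-0.054,-0.085,0,0,-0.2,1],[0.183,-0.067,-0.09,0,0,-0.25,1],[0.216,-0.081,-0.095,0,0,-0.3,1],[0.249,-0.094,-0.1,0,0,-0.35,1]]]'

```text
clock: 6.3
position: [0.45, 0.0028, 0.1071]
ee_rot: [2.264, 2.177, -0.0]
force: [0.9, -0.3, -0.2]
width: 0.007
gripper_force: 0.0
```

```bash
python3 - <<'E'
from h import *
plan((.460,.130,.08,1.61,5),(None,None,.012,None,3),(None,None,.007,None,1))
E
```

```text
pos [0.45   0.0028 0.1071] head 1.532 tilt [-0. -0. -0.] F [ 0.9 -0.3 -0.2] t 6.3
[[[0.025,0.001,0.005,0.0,0.0,-0.016,1.0],[0.051,0.002,0.011,0.0,0.0,-0.031,1.0],[0.076,0.003,0.016,0.0,0.0,-0.047,1.0],[0.102,0.004,0.022,0.0,0.0,-0.063,1.0],[0.127,0.005,0.027,0.0,0.0,-0.078,1.0],[0.127,0.005,0.05,0.0,0.0,-0.078,1.0],[0.127,0.005,0.072,0.0,0.0,-0.078,1.0],[0.127,0.005,0.095,0.0,0.0,-0.078,1.0],[0.127,0.005,0.1,0.0,0.0,-0.078,1.0]]]
```

Emit:
jog_arm --motion '[[[0.025,0.001,0.005,0,0,-0.016,1],[0.051,0.002,0.011,0,0,-0.031,1],[0.076,0.003,0.016,0,0,-0.047,1],[0.102,0.004,0.022,0,0,-0.063,1],[0.128,0.005,0.027,0,0,-0.078,1],[0.128,0.005,0.05,0,0,-0.078,1],[0.128,0.005,0.072,0,0,-0.078,1],[0.128,0.005,0.095,0,0,-0.078,1],[0.128,0.005,0.1,0,0,-0.078,1],[0.128,0.005,0.1,0,0,-0.078,1]]]'

```text
clock: 7.13
position: [0.4596, 0.1285, 0.0056]
ee_rot: [-2.179, -2.261, 0.004]
force: [0.0, -0.6, 0.7]
width: 0.006
gripper_force: 0.0
```

```bash
python3 - <<'E'
from h import *
im=save("top","t3"); b=save("scene","s3"); nuts("top"); nuts("scene"); plan()
a=np.hstack([cv2.resize(im[200:350,230:480],(400,240),interpolation=cv2.INTER_CUBIC),cv2.resize(b[120:330,260:460],(400,420),interpolation=cv2.INTER_CUBIC)[:240]])
a=np.vstack([cv2.resize(im[200:330,330:530],(740,480),interpolation=cv2.INTER_CUBIC)])
cv2.imwrite("pics/c3.png",a[:,:,::-1])
E
```

```text
top 0.68 [334. 206.] 134 [ 0.621 -0.051] F [-0.136  0.21 ]
top 0.61 [252. 226.] 33 [0.579 0.129] F [-0.319  0.227]
top 0.55 [294. 226.] 121 [0.579 0.037] F [-0.232  0.199]
top 0.41 [442. 299.] 129 [ 0.416 -0.276] F [ 0.012 -0.056]
scene 0.66 [272. 325.] 174 [0.511 0.2  ] F [-0.408  0.186]
scene 0.65 [420. 188.] 136 [ 0.432 -0.296] F [ 0.036 -0.047]
scene 0.59 [365. 305.] 132 [0.384 0.069] F [-0.324  0.023]
pos [0.4617 0.1286 0.0078] head 1.606 tilt [-0.002  0.     0.   ] F [ 0.3  0.3 -0.2] t 7.43
[[]]
```

View pics/c3.png

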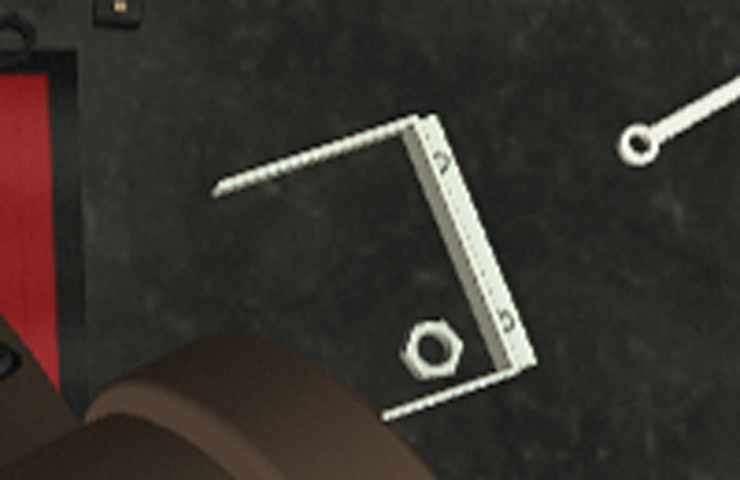

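Nut_1 lies inside the fence at crop (432,348), about fence (0.03, -0.045). Next is nut_2.

Emit:
jog_arm --motion '[[[-0.008,-0.002,0,0,0,0,1],[-0.017,-0.002,0,0,0,0,1],[-0.027,-0.002,0,0,0,0,1],[-0.037,-0.002,0,0,0,0,1],[-0.048,-0.002,0,0,0,0,1],[-0.059,-0.002,0,0,0,0,1],[-0.07,-0.002,0,0,0,0,1],[-0.081,-0.002,0,0,0,0,1],[-0.092,-0.002,0,0,0,0,1],[-0.103,-0.002,0,0,0,0,1]]]'

```text
clock: 8.27
position: [0.4626, 0.0243, 0.0067]
ee_rot: [-2.181, -2.261, 0.0]
force: [0.6, 0.2, -0.2]
width: 0.005
gripper_force: 0.2
```

Emit:
jog_arm --motion '[[[-0.011,0,0,0,0,0,1],[-0.022,0,0,0,0,0,1],[-0.033,0,0,0,0,0,1],[-0.044,0,0,0,0,0,1],[-0.055,0,0,0,0,0,1],[-0.066,0,0,0,0,0,1],[-0.077,0,0,0,0,0,1],[-0.087,0,0,0,0,0,1],[-0.095,0,0,0,0,0,1],[-0.1,0,0,0,0,0,1]]]'

```text
clock: 9.1
position: [0.4662, -0.0758, 0.0067]
ee_rot: [2.182, 2.26, -0.0]
force: [-0.2, 0.3, -0.3]
width: 0.006
gripper_force: 0.1
```

```bash
python3 - <<'E'
from h import *
plan(); nuts("top"); nuts("scene")
E
```

```text
pos [ 0.4662 -0.0758  0.0067] head 1.606 tilt [ 0. -0.  0.] F [-0.2  0.3 -0.3] t 9.1
[[]]
top 0.68 [294. 223.] 72 [0.584 0.037] F [-0.231  0.203]
top 0.55 [255. 232.] 115 [0.565 0.121] F [-0.316  0.211]
top 0.46 [279. 308.] 88 [0.4   0.069] F [-0.32   0.039]
top 0.43 [333. 210.] 124 [ 0.613 -0.049] F [-0.14   0.203]
scene 0.73 [267. 282.] 205 [0.58  0.122] F [-0.312  0.226]
scene 0.73 [300. 226.] 158 [ 0.608 -0.044] F [-0.146  0.2  ]
scene 0.73 [359. 306.] 215 [0.393 0.078] F [-0.33   0.035]
scene 0.55 [272. 321.] 232 [0.517 0.193] F [-0.4   0.19]
scene 0.49 [421. 188.] 170 [ 0.43  -0.295] F [ 0.035 -0.049]
scene 0.44 [292. 253.] 228 [0.58 0.03] F [-0.225  0.197]
scene 0.37 [372. 239.] 39 [ 0.452 -0.092] F [-0.151  0.037]
```

Emit:
jog_arm --motion '[[[-0.007,0,0,0,0,0,1],[-0.017,0,0,0,0,0,1],[-0.028,0,0,0,0,0,1],[-0.039,0,0,0,0,0,1],[-0.05,0,0,0,0,0,1],[-0.061,0,0,0,0,0,1],[-0.072,0,0,0,0,0,1],[-0.083,0,0,0,0,0,1],[-0.093,0,0,0,0,0,1],[-0.1,0,0,0,0,0,1]]]'

```text
clock: 10.13
position: [0.4698, -0.1761, 0.0067]
ee_rot: [2.182, 2.259, -0.0]
force: [-0.4, 1.0, 0.2]
width: 0.003
gripper_force: 0.3
```

Emit:
jog_arm --motion '[[[-0.008,0,0,0,0,0,1],[-0.017,0,0,0,0,0,1],[-0.027,0,0,0,0,0,1],[-0.037,0,0,0,0,0,1],[-0.047,0,0,0,0,0,1],[-0.057,0,0,0,0,0,1],[-0.066,0,0,0,0,0,1],[-0.073,0,0,0,0,0,1],[-0.077,0,0,0,0,0,1],[-0.079,0,0,0,0,0,1]]]'

```text
clock: 10.97
position: [0.4727, -0.254, 0.0067]
ee_rot: [2.182, 2.26, 0.0]
force: [0.1, 1.6, 0.8]
width: 0.005
gripper_force: 0.2
```

```bash
python3 - <<'E'
from h import *
s=observe(); p=s["position"]; print(toF(p))
plan((p[0],p[1]+.02,None,None,1),(None,None,.06,None,2),(p[0]+.01,.0,.11,1.55,7))
E
```

```text
[0.00977869 0.00489182]
pos [ 0.4727 -0.254   0.0067] head 1.606 tilt [-0. -0. -0.] F [0.1 1.6 0.8] t 10.97
[[[0.02,0.001,0.0,0.0,0.0,-0.0,1.0],[0.02,0.001,-0.027,0.0,0.0,-0.0,1.0],[0.02,0.001,-0.053,0.0,0.0,-0.0,1.0],[0.053,0.003,-0.06,0.0,0.0,0.008,1.0],[0.087,0.006,-0.068,0.0,0.0,0.016,1.0],[0.12,0.009,-0.075,0.0,0.0,0.024,1.0],[0.153,0.011,-0.082,0.0,0.0,0.032,1.0],[0.187,0.014,-0.089,0.0,0.0,0.04,1.0],[0.22,0.016,-0.096,0.0,0.0,0.048,1.0],[0.254,0.019,-0.103,0.0,0.0,0.056,1.0]]]
```

Emit:
jog_arm --motion '[[[0.02,0.001,0,0,0,0,1],[0.02,0.001,-0.027,0,0,0,1],[0.02,0.001,-0.055,0,0,0,1],[0.053,0.003,-0.06,0,0,0.01,1],[0.087,0.006,-0.068,0,0,0.02,1],[0.12,0.009,-0.075,0,0,0.03,1],[0.153,0.011,-0.082,0,0,0.04,1],[0.187,0.014,-0.089,0,0,0.06,1],[0.22,0.016,-0.096,0,0,0.08,1],[0.258,0.019,-0.103,0,0,0.11,1]]]'

```text
clock: 11.8
position: [0.4819, 0.0063, 0.1101]
ee_rot: [2.303, 2.136, -0.001]
force: [1.4, 0.5, -0.4]
width: 0.005
gripper_force: 0.0
```

```bash
python3 - <<'E'
from h import *
plan((.514,.252,.09,1.496,8),(None,None,.05,None,2))
E
```

```text
pos [0.4819 0.0063 0.1101] head 1.495 tilt [ 0.    -0.001  0.   ] F [ 1.4  0.5 -0.4] t 11.8
[[[0.031,0.002,0.003,0.0,0.0,-0.0,1.0],[0.062,0.003,0.005,0.0,0.0,-0.0,1.0],[0.093,0.005,0.008,0.0,0.0,-0.0,1.0],[0.124,0.007,0.01,0.0,0.0,-0.0,1.0],[0.155,0.008,0.013,0.0,0.0,-0.0,1.0],[0.186,0.01,0.015,0.0,0.0,-0.0,1.0],[0.217,0.012,0.018,0.0,0.0,-0.0,1.0],[0.247,0.014,0.02,0.0,0.0,-0.001,1.0],[0.247,0.014,0.04,0.0,0.0,-0.001,1.0],[0.247,0.014,0.06,0.0,0.0,-0.001,1.0]]]
```

Emit:
jog_arm --motion '[[[0.031,0.002,0.003,0,0,0,1],[0.062,0.003,0.005,0,0,0,1],[0.093,0.005,0.008,0,0,0,1],[0.124,0.007,0.01,0,0,0,1],[0.155,0.008,0.013,0,0,0,1],[0.186,0.01,0.015,0,0,0,1],[0.217,0.012,0.018,0,0,0,1],[0.247,0.014,0.02,0,0,0,1],[0.247,0.014,0.04,0,0,0,1],[0.247,0.014,0.06,0,0,0,1]]]'

```text
clock: 12.63
position: [0.5147, 0.2543, 0.0501]
ee_rot: [-2.297, -2.142, -0.006]
force: [-0.7, -1.3, -0.5]
width: 0.008
gripper_force: 0.0
```

```bash
python3 - <<'E'
from h import *
plan((.514,.251,.007,1.496,3))
im=save("top","t4"); b=save("scene","s4"); nuts("top"); nuts("scene")
a=np.hstack([cv2.resize(im[170:330,200:500],(450,240)),cv2.resize(b[150:390,150:500],(350,240))])
a=np.vstack([cv2.resize(im[160:310,170:500],(792,360),interpolation=cv2.INTER_CUBIC),np.hstack([cv2.resize(b[210:390,180:390],(280,240)),cv2.resize(b[120:240,350:490],(280,240)),np.zeros((240,232,3),np.uint8)])])
cv2.imwrite("pics/c4.png",a[:,:,::-1])
E
```

```text
pos [0.5147 0.2543 0.0501] head 1.501 tilt [-0.002  0.003  0.   ] F [-0.7 -1.3 -0.5] t 12.63
[[[-0.001,-0.0,0.014,0.0,0.0,0.002,1.0],[-0.002,-0.0,0.029,0.0,0.0,0.003,1.0],[-0.003,-0.0,0.043,0.0,0.0,0.005,1.0]]]
top 0.59 [298. 222.] 63 [0.586 0.028] F [-0.221  0.202]
top 0.59 [253. 225.] 127 [0.58  0.127] F [-0.317  0.228]
top 0.5 [446. 273.] 173 [ 0.47 -0.29] F [ 0.043 -0.009]
top 0.42 [443. 290.] 139 [ 0.436 -0.28 ] F [ 0.023 -0.039]
top 0.41 [333. 205.] 127 [ 0.624 -0.049] F [-0.136  0.214]
scene 0.69 [421. 191.] 152 [ 0.427 -0.287] F [ 0.026 -0.049]
scene 0.61 [293. 254.] 214 [0.576 0.031] F [-0.228  0.194]
scene 0.58 [405. 190.] 153 [ 0.46  -0.271] F [ 0.022 -0.012]
scene 0.55 [299. 229.] 141 [ 0.605 -0.036] F [-0.155  0.2  ]
scene 0.49 [360. 301.] 229 [0.397 0.065] F [-0.317  0.035]
```

View pics/c4.png

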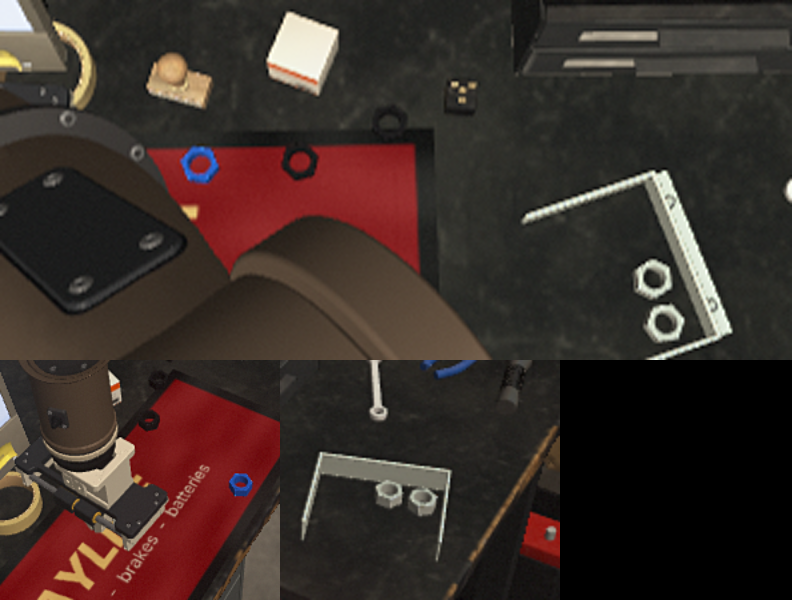

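Two nuts are inside the fence, at top crop (652,278) and (665,323), and the bystanders haven't moved. Next is nut_3.

Emit:
jog_arm --motion '[[[-0.001,0,0.02,0,0,0,1],[-0.002,0,0.036,0,0,0,1],[-0.003,0,0.043,0,0,0,1],[-0.01,0,0.043,0,0,0,1],[-0.019,0,0.043,0,0,0,1],[-0.028,0,0.043,0,0,0,1],[-0.038,0,0.043,0,0,0,1],[-0.048,0,0.043,0,0,0,1],[-0.059,0,0.043,0,0,0,1],[-0.07,0,0.043,0,0,0,1]]]'

```text
clock: 13.77
position: [0.5096, 0.1796, 0.0071]
ee_rot: [2.302, 2.137, 0.001]
force: [0.3, 1.8, 1.6]
width: 0.003
gripper_force: 0.5
```

Emit:
jog_arm --motion '[[[-0.011,0,0,0,0,0,1],[-0.022,0,0,0,0,0,1],[-0.033,0,0,0,0,0,1],[-0.044,0,0,0,0,0,1],[-0.055,0,0,0,0,0,1],[-0.066,0,0,0,0,0,1],[-0.077,0,0,0,0,0,1],[-0.088,0,0,0,0,0,1],[-0.099,0,0,0,0,0,1],[-0.11,0,0,0,0,0,1]]]'

```text
clock: 14.6
position: [0.5012, 0.0699, 0.0067]
ee_rot: [2.302, 2.138, -0.0]
force: [0.5, 0.6, 0.1]
width: 0.006
gripper_force: 0.4
```

Emit:
jog_arm --motion '[[[-0.011,0,0,0,0,0,1],[-0.022,0,0,0,0,0,1],[-0.033,0,0,0,0,0,1],[-0.044,0,0,0,0,0,1],[-0.055,0,0,0,0,0,1],[-0.066,0,0,0,0,0,1],[-0.077,0,0,0,0,0,1],[-0.086,0,0,0,0,0,1],[-0.093,0,0,0,0,0,1],[-0.097,0,0,0,0,0,1]]]'

```text
clock: 15.43
position: [0.4939, -0.027, 0.0066]
ee_rot: [2.303, 2.136, -0.001]
force: [-0.0, 0.3, 0.1]
width: 0.004
gripper_force: 0.2
```

```bash
python3 - <<'E'
from h import *
plan((.479,-.212,.007,1.5,10)); nuts("scene"); nuts("top")
E
```

```text
pos [ 0.4939 -0.027   0.0066] head 1.496 tilt [ 0. -0.  0.] F [-0.   0.3  0.1] t 15.43
[[[-0.019,-0.0,-0.0,0.0,0.0,-0.0,1.0],[-0.037,-0.0,-0.0,0.0,0.0,-0.001,1.0],[-0.056,-0.0,-0.0,0.0,0.0,-0.001,1.0],[-0.074,-0.0,-0.0,0.0,0.0,-0.002,1.0],[-0.093,-0.001,-0.0,0.0,0.0,-0.002,1.0],[-0.111,-0.001,-0.0,0.0,0.0,-0.003,1.0],[-0.13,-0.001,-0.0,0.0,0.0,-0.003,1.0],[-0.148,-0.001,-0.0,0.0,0.0,-0.003,1.0],[-0.167,-0.001,-0.0,0.0,0.0,-0.004,1.0],[-0.186,-0.001,-0.0,0.0,0.0,-0.004,1.0]]]
scene 0.73 [406. 187.] 167 [ 0.464 -0.283] F [ 0.034 -0.013]
scene 0.59 [264. 288.] 193 [0.575 0.137] F [-0.328  0.227]
scene 0.55 [292. 251.] 145 [0.582 0.026] F [-0.221  0.198]
scene 0.54 [360. 303.] 224 [0.394 0.07 ] F [-0.322  0.034]
scene 0.5 [418. 190.] 174 [ 0.433 -0.287] F [ 0.028 -0.043]
scene 0.5 [256. 230.] 854 [0.683 0.015] F [-0.178  0.29 ]
scene 0.45 [300. 229.] 145 [ 0.604 -0.037] F [-0.154  0.198]
top 0.59 [251. 234.] 75 [0.562 0.131] F [-0.327  0.212]
top 0.58 [275. 311.] 112 [0.394 0.077] F [-0.329  0.036]
```

Emit:
jog_arm --motion '[[[-0.007,0,0,0,0,0,1],[-0.017,0,0,0,0,0,1],[-0.028,0,0,0,0,0,1],[-0.039,0,0,0,0,0,1],[-0.05,0,0,0,0,0,1],[-0.061,0,0,0,0,0,1],[-0.072,0,0,0,0,0,1],[-0.083,0,0,0,0,0,1],[-0.093,0,0,0,0,0,1],[-0.1,0,0,0,0,0,1]]]'

```text
clock: 16.47
position: [0.4864, -0.1272, 0.0066]
ee_rot: [2.303, 2.136, -0.001]
force: [0.1, 0.5, 0.3]
width: 0.003
gripper_force: 0.4
```

Emit:
jog_arm --motion '[[[-0.008,0,0,0,0,0,1],[-0.018,0,0,0,0,0,1],[-0.028,0,0,0,0,0,1],[-0.038,0,0,0,0,0,1],[-0.048,0,0,0,0,0,1],[-0.058,0,0,0,0,0,1],[-0.068,0,0,0,0,0,1],[-0.077,0,0,0,0,0,1],[-0.083,0,0,0,0,0,1],[-0.086,0,0,0,0,0,1]]]'

```text
clock: 17.3
position: [0.4802, -0.2125, 0.0067]
ee_rot: [2.303, 2.136, -0.0]
force: [-0.5, 0.6, 1.0]
width: 0.003
gripper_force: 0.2
```

```bash
python3 - <<'E'
from h import *
s=observe(); print(toF(s["position"])); plan(); nuts("scene")
E
```

```text
[-0.02718888  0.02528807]
pos [ 0.4802 -0.2125  0.0067] head 1.496 tilt [-0. -0. -0.] F [-0.5  0.6  1. ] t 17.3
[[]]
scene 0.71 [360. 303.] 215 [0.394 0.069] F [-0.322  0.033]
scene 0.7 [265. 285.] 207 [0.578 0.129] F [-0.319  0.227]
scene 0.68 [290. 258.] 197 [0.576 0.043] F [-0.239  0.197]
scene 0.64 [301. 228.] 147 [ 0.602 -0.041] F [-0.151  0.196]
scene 0.54 [306. 200.] 228 [ 0.644 -0.124] F [-0.059  0.208]
scene 0.41 [398. 199.] 78 [ 0.461 -0.233] F [-0.014 -0.   ]
```

Emit:
jog_arm --motion '[[[0.02,0,0,0,0,0,1],[0.022,0,-0.027,0,0,0,1],[0.025,0,-0.06,0,0,0,1],[0.053,0.0,-0.075,0,0,0,1],[0.087,0,-0.09,0,0,0,1],[0.12,0,-0.105,0,0,0,1],[0.153,0,-0.12,0,0,0,1],[0.19,0,-0.13,0,0,0,1],[0.228,0,-0.14,0,0,0,1],[0.265,0,-0.15,0,0,0,1]]]'

```text
clock: 18.23
position: [0.4996, 0.0555, 0.1575]
ee_rot: [2.301, 2.138, 0.001]
force: [1.2, -0.5, 0.2]
width: 0.004
gripper_force: 0.0
```

Emit:
jog_arm --motion '[[[0.03,0,0,0,0,0,1],[0.06,0,0,0,0,0,1],[0.09,0,0,0,0,0,1],[0.11,0,0,0,0,0,1],[0.11,0,0,0,0,0,1]]]'

```text
clock: 18.65
position: [0.5072, 0.169, 0.1573]
ee_rot: [-2.293, -2.145, -0.005]
force: [0.8, 0.5, 0.4]
width: 0.005
gripper_force: 0.0
```

```bash
python3 - <<'E'
from h import *
plan(); im=save("top","t5"); b=save("scene","s5"); nuts("top"); nuts("scene")
a=np.vstack([cv2.resize(im[160:310,170:500],(792,360),interpolation=cv2.INTER_CUBIC),np.hstack([cv2.resize(b[190:390,150:390],(396,240)),cv2.resize(b[120:240,350:490],(396,240))])])
cv2.imwrite("pics/c5.png",a[:,:,::-1])
E
```

```text
pos [0.5072 0.169  0.1573] head 1.504 tilt [-0.001  0.004  0.   ] F [0.8 0.5 0.4] t 18.65
[[]]
top 0.53 [440. 276.] 161 [ 0.464 -0.277] F [ 0.029 -0.01 ]
top 0.49 [298. 230.] 68 [0.569 0.028] F [-0.227  0.186]
top 0.46 [422. 268.] 148 [ 0.483 -0.237] F [-0.003  0.02 ]
top 0.45 [443. 297.] 154 [ 0.421 -0.279] F [ 0.017 -0.052]
scene 0.78 [266. 288.] 194 [0.572 0.133] F [-0.326  0.223]
scene 0.68 [404. 188.] 144 [ 0.465 -0.278] F [ 0.03 -0.01]
scene 0.67 [392. 200.] 84 [ 0.47  -0.225] F [-0.019  0.012]
scene 0.57 [294. 258.] 49 [0.568 0.04 ] F [-0.238  0.189]
scene 0.48 [362. 299.] 235 [0.396 0.061] F [-0.313  0.033]
scene 0.47 [419. 188.] 160 [ 0.434 -0.293] F [ 0.034 -0.044]
```

View pics/c5.png

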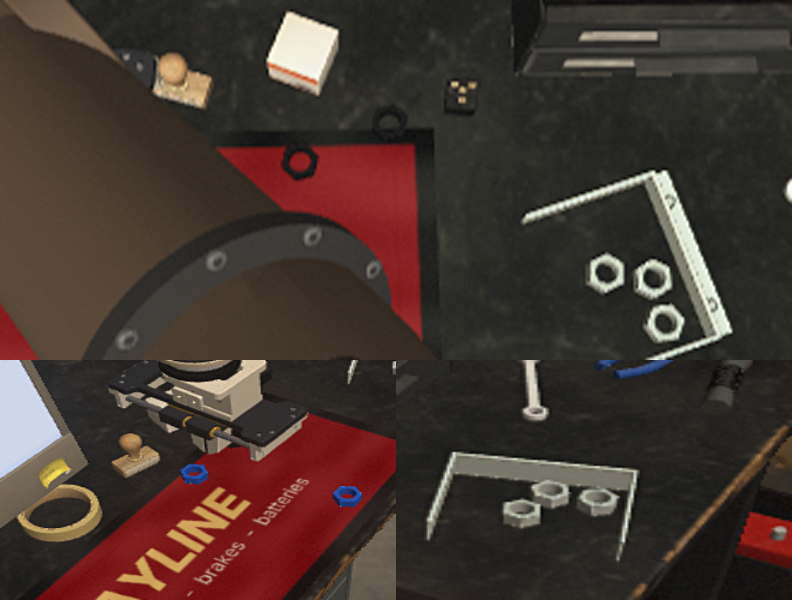

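All three steel nuts lie flat and well inside the fence, at top crop (605,273), (652,278) and (665,323). The bystanders are unmoved and the arm is clear.

```bash
python3 -c "from cell import *; print(sign_off())"
```

```text
the job is handed in; nothing more can be done
None
```

I swept all three steel nuts into the fence with closed fingers and handed the job in at about 19 s; the last pictures show them flat and wholly inside, with the bystanders where they were.

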